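# Time and lock the drive pulley of the mahjong table

### The arm

A 7-joint arm with a two-finger parallel gripper is mounted at the origin on the work surface. World frame = base frame: x ahead of the robot, y to its left, z up, the work surface at z = 0. Lengths are in m, angles in rad, forces in N, time in s.
With the tool pointing down it reaches from about 0.4 to 0.875 m from the base axis. Payload 19.3 kg.
Tool frame: the origin (TCP) lies at the very end of the fingers, on their centre line; the grasp point (between the pads) lies bot.grasp_offset behind it (bot.grasp_offset is the distance from the TCP to the grasp point, in m); z points along the fingers, y is the direction in which the jaws open and shut (so a half turn about z gives the same grasp; the last joint's range is limited). The gripper opens to 85 mm and grips with 20 to 120 N. Pads are 22 mm wide; open, the fingers measure 114 mm over their backs; the gripper's body (76 mm by 85 mm) begins 54 mm behind the grasp point. The pads swing forward as they close: fully open they stand 13 mm farther back than shut.
Start: joints at [-1.184, 0.521, -0.036, 1.599, 0.021, 1.021, -0.113], TCP at [0.276, 0.561, 0.231] pointing down, gripper open.
Joint ranges: [-2.91, 2.91], [-0.3, 2.13], [-1.5, 1.42], [0.17, 2.43], [-1.26, 4.41], [0.16, 1.93], [-2.52, 2.52]. Speed limits (rad/s): [1.89, 1.89, 2.39, 2.39, 3.01, 3.01, 3.01].

### API

Orientations are given as [roll, pitch, yaw] about the fixed x, y, z axes, in that order (R = Rz(yaw) Ry(pitch) Rx(roll)).
In Python, from workcell import bot gives the robot as it stands. The module is installed in compiled form; this text tells all that it offers.
- The arm moves only by the shell command python3 -m handwheel 'ROWS' [OPENING] [FORCE]. ROWS is JSON, a list of rows, each a list of 6 numbers: the shift along the tool's x, y, z as a fraction of full scale, then the turn, a rotation vector about the tool's x, y, z as a fraction of full scale. In form: [[x, y, z, rx, ry, rz], ...]. A call has 1 to 8 rows; each row shifts and turns the commanded pose from where the row before left it, along the tool's axes as they then stand; what a row does not reach is not made up. Full scale, the value 1, is 0.025 m for a shift and 360 degrees for a turn. A row lasts 1/8 s, in which the tool goes at most 62.5 mm and 10.7 degrees, less where a joint would pass 70% of its speed; a pose out of reach is approached as far as the arm can. A call with a number of a shift or a turn outside -1 to 1 is refused whole. A call with a gripper value outside its range is refused whole. OPENING is the closure, from -1 (fully open) to 1 (shut), set as the call begins (- or left out, the last holds). The fingers move at their own pace and stop on an object; FORCE is the grip in N (left out, the last holds). Time passes only in rows, so rows that do not move let the fingers close. It gives the time, the measured TCP pose, the force and the opening at its end, in the units of the state.
- bot.observe(): the state, without advancing time (a new reading comes with each control period).
- bot.grab_frame(name): name is "scene" or "top" or "wrist"; returns a dict with "pixels" (480x640x3 uint8, blue, green, red), "vertical_fov" (degrees; the focal length in pixels is half the picture's height over the tangent of half this angle, whatever the lens; pixels are square), "cx", "cy" (the principal point, pixels), "R" (3x3) and "t" (3): a world point X has camera coordinates R X + t. Camera axes: x right, y down, z forward; pixel columns grow to the right and rows downward; lengths in m; the calibration is good to about 2 mm. A picture is of the moment at which its call begins. There is no depth.
- bot.job_done(): hands the job in, once; it reports no verdict.
Trained networks look in a picture, given as the dict that the camera call returned (one of the last four; its "shot" number tells which), for a name from the list of things; names that differ only in an ending like _2 or _b are one class to them, and where a whole thing is asked for, a point or a joint stands for the part that bears it (a point fixed in the world has none). Each returns a list of dicts, best first, with "score" (0 to 1); they miss things now and then, are a little off and sometimes report something else, mostly with a low value. They report only what shows in the picture. A call takes as long as a camera call. They do not tell look-alikes from the thing itself.
- bot.trace(picture, thing): "region" (480x640 bool, what is visible of it) and "point" ([column, row] in pixels, amid what is visible of it).
The state is a dict: "clock": time; "qpos": joint angles; "qd": joint speeds; "joint_efforts": joint torques, N m; "position": TCP position; "tool_rot": TCP orientation; "force": force on the tool from outside, world axes, zero at the start; "moment": the same for the moment, N m; "grip_width": finger opening in m.
Only numpy, scipy, OpenCV 4.12 (cv2) and the standard library are available. Lean on these libraries where they do the work, as an engineer would, in place of code of your own. Each camera call takes 0.05 s, during which the arm holds its last target.

### The job

The drive unit of the automatic mahjong table lies on the side counter to be timed. With a light press on the flat rim of its sprung pulley, turn the pulley until the engraved line faces the fixed pointer, then slide the T-shaped locking key fully home into the pulley's notch and let go. Press only gently on the unit, and leave the other things on the counter where they are.

Things in the scene. Friction and masses are not known exactly. Their poses are not given: they have to be found in the camera images.
- unit: The fixed drive unit: aluminium base plate 200 x 320 mm, 12 mm thick, flat on the counter. Origin at z = 0 exactly under the pulley's vertical axis; plate from x -100 to +100, y -195 to +125 mm; z up. A grey terminal box stands at x 84 to 104, y -150 to -50, top 42 mm. A push or press of the robot on the unit or its pulley of more than 17 N harms it.
- axis (a point): Fixed point on the pulley's axis, 60 mm above the counter, axes as the unit's. The pulley: flat aluminium disc, 150 mm diameter, 24 mm thick, in a steel guard ring (inner radius 80, outer 86, top 44 mm above the counter). Its smooth top face, free to press from radius 20 to 70 mm, rests 0 to 12 mm BELOW this point: how far is not measured and differs each time.
- pulley (a joint): Angle of the pulley, rad, counter-clockwise from above; 0 = the engraved line (4 x 50 mm, radial, on the top face) faces the pointer. Starts at 0.5 to 1.5. Sprung: sinks 0.4 mm per N pressed, stop at 9 mm. Friction 0.17 N m: a fingertip dragged round at radius 50 mm turns it only when pressed down with about 7 N or more (10 to 11 N is good), else slips. Stays where left.
- pointer (a point): Tip of the fixed steel pointer, at x 0, y +80.5, z 66.5 mm in the unit's frame, aiming at the pulley's axis; its post is 16 mm wide and reaches out to y +112 mm, top 69 mm.
- key_home (a point): Fixed point in the unit where the post's centre (point key_post) is when the key is fully home: x 0, y -136, z 62 mm in the unit's frame; +y is the way in. The key's bed, 37 mm above the counter, runs along y from -88 to -182 mm, with guide walls 8 mm high, 16.4 mm apart, at y -90 to -130 mm. The pulley's notch, 18 mm wide and 17 deep, is opposite its engraved line.
- key_post (a point): Centre, half-way up, of the upright post (12 x 12 mm, foot 47 and top 77 mm above the counter) of the loose steel key, 0.1 to 0.17 kg, 26 to 34 mm short of home along the unit's y. A bar 14 mm wide, 10 high, 70 long points at the pulley; under the post lies a cross head 34 x 12 x 10 mm that meets the guide walls when home. Enters only if the notch faces it within 0.1 rad.
- tile_rack: Bystander: slotted bamboo rack 70 x 340 mm, 50 mm high with tiles, beyond the unit; origin at the centre of its underside.
- chip_tin: Bystander: stainless steel chip tin 110 x 170 x 54 mm with a sliding lid; origin under its centre.
- tea_cup: Bystander: inverted porcelain tea cup, 72 mm wide, 58 mm high; origin under its centre.
- dice_cup: Bystander: open dice cup, 76 mm wide, 85 mm high; origin under its centre.
- fan_clip: Bystander: plastic clip 50 x 24 x 24 mm, on the counter close to the unit's robot side; origin under its centre.
- mahjong_tile: Bystander: a mahjong tile 20 x 26 x 30 mm, on the counter near the unit; origin under its centre.
- die: Bystander: a die of 16 mm lying on a corner of the unit's base plate; origin at the centre of its underside.
Not all that is in view belongs to the job. Of the things like the part that bears key_post, leave any that is blue; of the rest the smaller one is meant.

How it is judged:
On the way, in this order (a step that is already met when the one before it is completed fails the run):
1. the pulley stands with its line at the pointer (within 0.06 rad) while the key is still out (value of joint pulley between -0.06 and 0.06 rad and y of key_post in the frame of unit below -0.15 m), for 0.3 s.
2. the key is fully home in the notch (within 3 mm) (y of key_post in the frame of unit above -0.139 m and z of key_post in the frame of unit below 0.066 m), for 0.2 s.
At the end, for the whole second after the job is handed in: The engraved line faces the pointer within 0.06 rad (3.4 degrees) and the key lies flat in its bed, fully home in the notch within 3 mm, left alone (all of step 2 and value of joint pulley between -0.06 and 0.06 rad and y of key_post in the frame of unit below -0.13 m and x of key_post in the frame of unit between -0.004 and 0.004 m and angle between key_post's own z axis and vertical below 0.1 rad); the robot touches nothing.
It fails at once if the robot presses the unit, its pulley or its axle with more than 17 N (contact force between any of carrier, unit and the arm above 17 N or contact force between any of carrier, unit and the fingers above 17 N).
It fails at once if a bystander is moved by more than 15 mm (distance of any of tile_rack, chip_tin, tea_cup, dice_cup, fan_clip, mahjong_tile, die from where it was at the start of the episode above 0.015 m).
It also fails if it takes over 54 s, if anything falls off the work surface, if the arm or the gripper's body presses on something with over 40 N, if the wrist force passes 120 N, or if a joint passes its speed limit or range.

## Working session

There is one attempt and no reset: what is moved stays moved. The work goes in short steps, Python scripts to look and compute and a shell command to move; the robot and the scene stay as the last step left them, time stands still between calls to the robot, and variables do not carry over. Pictures are saved under pics/ and viewed, and the job is handed in when it is done.

```bash
mkdir -p pics; cat > h.py <<'E'
import numpy as np, cv2, pickle
from workcell import bot
def f(p): return 240/np.tan(np.radians(p["vertical_fov"])/2)
def proj(p,X):
    c=np.array(p["R"])@np.array(X)+np.array(p["t"]); return np.array([p["cx"]+f(p)*c[0]/c[2],p["cy"]+f(p)*c[1]/c[2]])
def ray(p,uv,z):
    R=np.array(p["R"]);t=np.array(p["t"]);d=R.T@np.array([(uv[0]-p["cx"])/f(p),(uv[1]-p["cy"])/f(p),1]);o=-R.T@t
    return o+d*(z-o[2])/d[2]
E
python3 - <<'E'
from h import *
o=bot.observe();print(o['clock'],o['position'],o['tool_rot'],o['force'],o['grip_width'],bot.grasp_offset)
for n in ["scene","top","wrist"]:
    p=bot.grab_frame(n);cv2.imwrite(f"pics/{n}0.png",p["pixels"])
    print(n,p["vertical_fov"],p["cx"],p["cy"],-np.array(p["R"]).T@p["t"])
    pickle.dump({k:p[k] for k in p},open(f"{n}0.pkl","wb"))
    if n!="wrist":
      for th in ["unit","pulley","key_post","die","fan_clip","mahjong_tile"]:
        for r in bot.trace(p,th)[:3]: print(n,th,round(r["score"],2),r["point"],r["region"].sum())
E
```

```text
0.0 [0.27556686 0.5606101  0.23075151] [-3.14049570e+00  7.50266850e-05  2.68477628e+00] [-0.34103506 -0.15508268  0.36763411] 0.08555203686788058 0.0187
scene 54.46705514490694 315.43051100251233 239.17683987716228 [ 1.31354646 -0.03093131  0.79379524]
scene unit 0.82 [266.1, 274.7] 5968
scene pulley 0.58 [286.2, 255.2] 2592
scene key_post 0.77 [215.3, 206.2] 394
scene key_post 0.51 [228.4, 241.8] 285
scene key_post 0.35 [263.0, 276.8] 5426
scene fan_clip 0.63 [261.6, 274.5] 5565
scene fan_clip 0.6 [320.3, 225.6] 186
scene mahjong_tile 0.6 [306.3, 316.8] 219
top 49.11847821346168 320.46677976018594 236.7146624577825 [ 0.27793872 -0.01953415  1.45169547]
top unit 0.86 [363.6, 248.4] 5881
top pulley 0.97 [338.3, 241.7] 2365
top key_post 0.89 [406.7, 335.1] 342
top key_post 0.81 [460.0, 301.8] 404
top key_post 0.75 [387.6, 255.4] 185
top die 0.66 [386.5, 256.9] 170
top die 0.31 [498.8, 248.5] 812
top fan_clip 0.58 [363.8, 249.6] 5641
top fan_clip 0.57 [303.6, 289.2] 184
top mahjong_tile 0.57 [138.0, 192.8] 2602
top mahjong_tile 0.55 [323.9, 184.3] 53
wrist 58.46641818367921 320.7868889361531 244.72797553075193 [0.2109281  0.59173359 0.37339985]
```

```bash
python3 - <<'E'
import cv2
a=cv2.imread("pics/top0.png")[140:380,260:560];cv2.imwrite("pics/top0c.png",cv2.resize(a,None,fx=2.6,fy=2.5,interpolation=cv2.INTER_CUBIC))
a=cv2.imread("pics/scene0.png")[160:380,140:440];cv2.imwrite("pics/scene0c.png",cv2.resize(a,None,fx=2.6,fy=2.6,interpolation=cv2.INTER_CUBIC))
E
```

```text
(no output)
```

View pics/top0.png

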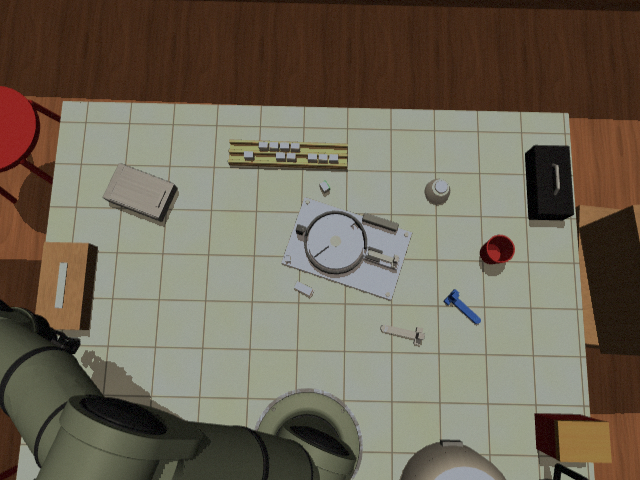

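View pics/scene0.png

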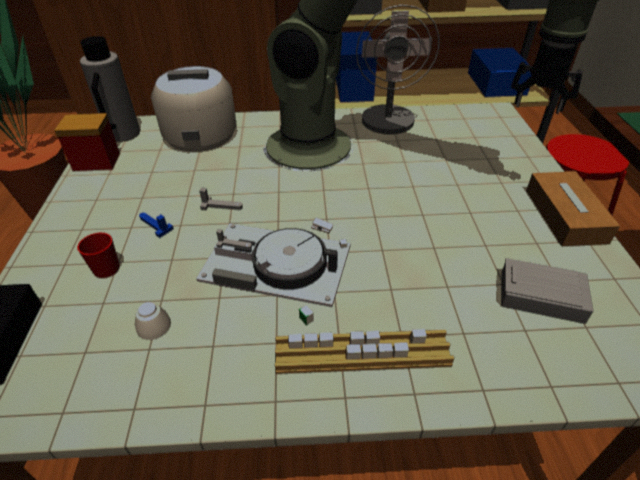

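```bash
sleep 1
```

```text
(no output)
```

View pics/top0c.png

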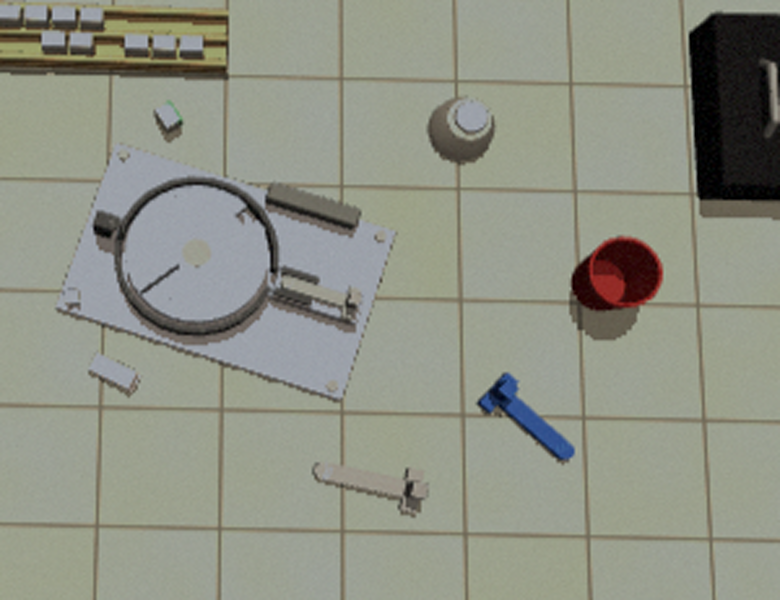

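View pics/scene0c.png

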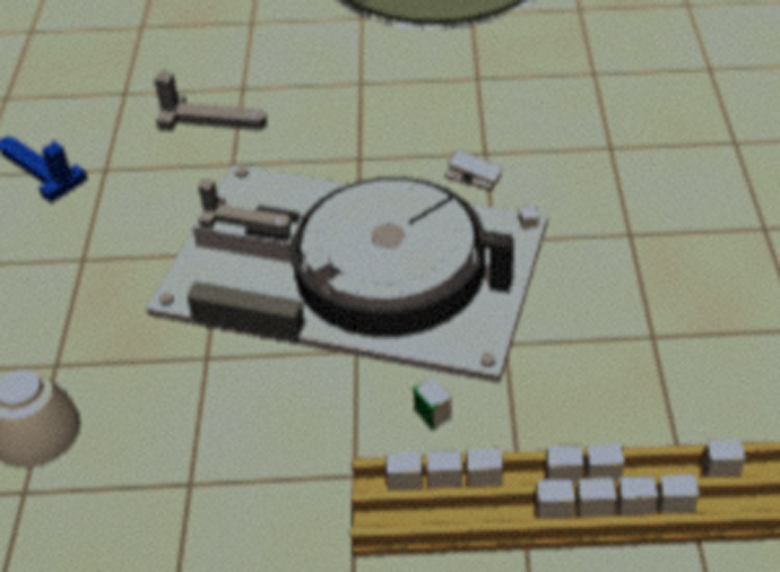

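View pics/wrist0.png

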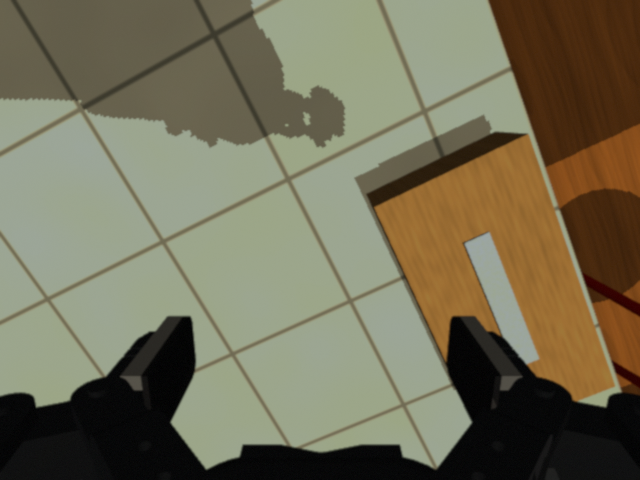

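```bash
cat > fit.py <<'E'
from h import *
from scipy.optimize import least_squares
ps=pickle.load(open("scene0.pkl","rb"));pt=pickle.load(open("top0.pkl","rb"))
U=np.array([[100,125,12],[100,-195,12],[-100,-195,12],[-100,125,12]])/1000
T=np.array([[306.2,197.2],[412.7,232.8],[391.5,300],[281.9,263.2]])
S=np.array([[331.5,305.4],[196.9,279.6],[232.3,223.5],[350.8,242.7]])
def W(q,u):
    c,s=np.cos(q[2]),np.sin(q[2]);u=np.atleast_2d(u)
    return np.c_[q[0]+c*u[:,0]-s*u[:,1],q[1]+s*u[:,0]+c*u[:,1],u[:,2]]
E
python3 - <<'E'
from fit import *
def res(q,which):
    r=[]
    for X,a,b in zip(W(q,U),T,S):
        if 't' in which:r+=list(proj(pt,X)-a)
        if 's' in which:r+=list(proj(ps,X)-b)
    return np.array(r)
for w in ['t','s','ts']:
    s=least_squares(res,[0.55,0,-0.3],args=(w,));print(w,s.x.round(4),np.abs(s.fun).max().round(2),s.fun.round(1))
q=s.x;np.save("q.npy",q)
def un(X): 
    d=X[:2]-q[:2];c,si=np.cos(q[2]),np.sin(q[2]);return np.array([c*d[0]+si*d[1],-si*d[0]+c*d[1]])
o=bot.observe
c=lambda x,y:(x/2.6+260,y/2.5+140)
cs=lambda x,y:(x/2.6+140,y/2.6+160)
for nm,a in [("line in",(178,265)),("line out",(142,292)),("centre",(197,252))]:
    print("top",nm,(un(ray(pt,c(*a),.054))*1000).round(1))
for nm,a in [("line in",(411,222)),("line out",(452,198)),("centre",(388,236))]:
    for z in(.048,.054,.06): print("scn",nm,z,(un(ray(ps,cs(*a),z))*1000).round(1))
for nm,a,z in [("post top",(350,296),.077),("bar tip",(272,281),.047)]: print("top",nm,(un(ray(pt,c(*a),z))*1000).round(1))
for nm,a,z in [("post top",(207,184),.077),("bar end right",(290,220),.047)]: print("scn",nm,(un(ray(ps,cs(*a),z))*1000).round(1))
# overlay
for n,p in(("top",pt),("scene",ps)):
    im=p["pixels"].copy()
    for u in list(U)+[[0,.0805,.0665],[0,-.136,.077],[0,-.166,.077],[0,0,.054]]:
        cv2.drawMarker(im,tuple(int(v) for v in proj(p,W(q,u)[0]).round()),(0,0,255),0,5)
    x0,y0=(260,170) if n=="top" else (170,180)
    cv2.imwrite(f"pics/{n}ov.png",cv2.resize(im[y0:y0+150,x0:x0+200],None,fx=4,fy=4))
# z=0 outer keys length
for nm,a in [("l tip",(318,470)),("l post base",(412,490))]: print(nm,ray(pt,c(*a),.01).round(3))
E
```

```text
t [ 0.5338 -0.0666 -0.3073] 0.87 [-0.9 -0.5  0.7 -0.1  0.5  0.7 -0.3 -0.2]
s [ 0.5379 -0.0612 -0.316 ] 1.69 [ 1.  -0.  -0.4 -1.3 -1.7 -0.2  0.9  1.1]
ts [ 0.5355 -0.0635 -0.3118] 2.77 [-1.7 -1.2  0.1 -1.  -0.4 -0.4 -1.2 -1.7 -0.9  0.3 -2.8 -0.6 -1.5 -1.1
 -0.3  0.4]
top line in [-20.7  12.7]
top line out [-60.8  38.3]
top centre [-0.7 -1.4]
scn line in 0.048 [-24.5  14.5]
scn line in 0.054 [-18.5  16.5]
scn line in 0.06 [-12.4  18.6]
scn line out 0.048 [-64.5  41.9]
scn line out 0.054 [-58.1  43.7]
scn line out 0.06 [-51.7  45.6]
scn centre 0.048 [-2.2 -0.3]
scn centre 0.054 [3.7 1.9]
scn centre 0.06 [9.6 4.1]
top post top [   1.4 -164.3]
top bar tip [ -4.  -85.3]
scn post top [   1.1 -167.9]
scn bar end right [ -1.7 -93. ]
l tip [ 0.305 -0.196  0.01 ]
l post base [ 0.286 -0.294  0.01 ]
```

```bash
sleep 1
```

```text
(no output)
```

View pics/topov.png

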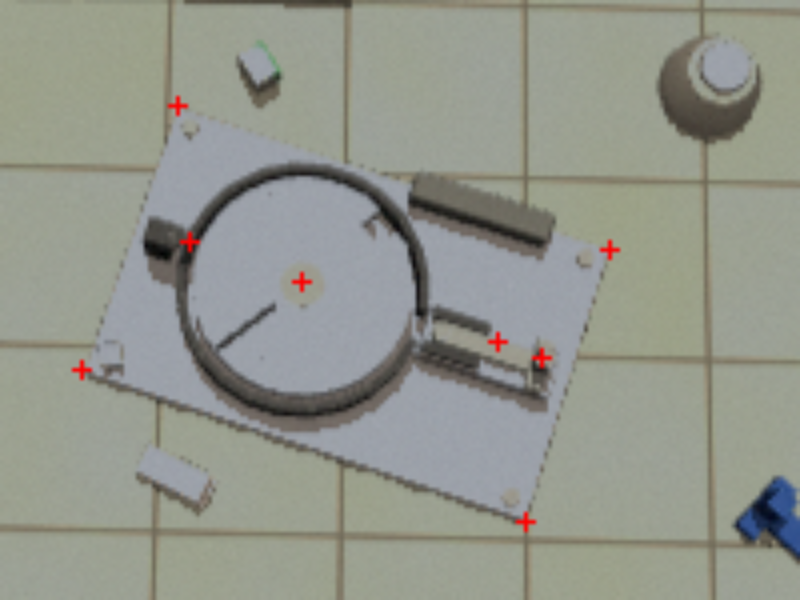

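View pics/sceneov.png

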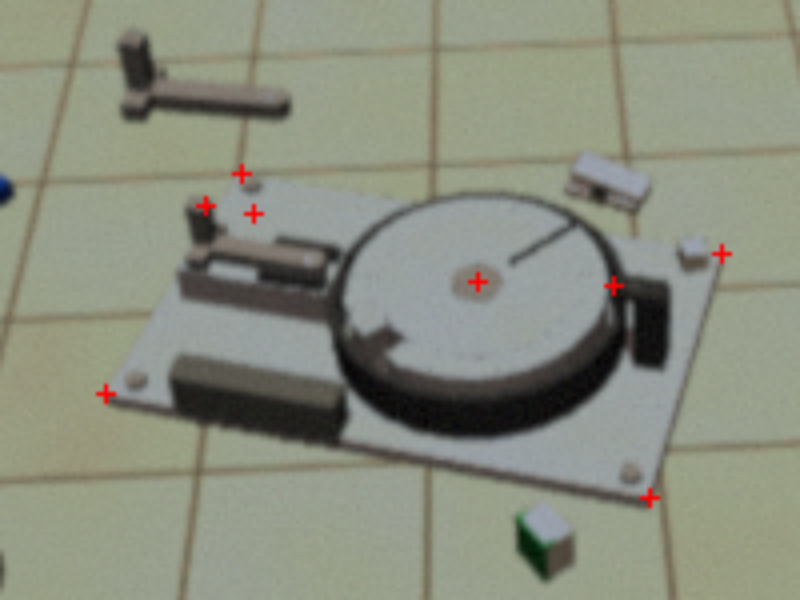

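```bash
python3 -m handwheel '[[0,0,0,0,0,0.0287],[0,0,0,0,0,0.0287],[0,0,0,0,0,0.0287],[0,0,0,0,0,0.0287],[0,0,0,0,0,0.0287],[0,0,0,0,0,0.0287],[0,0,0,0,0,0.0287],[0,0,0,0,0,0.0287]]' 1 20
cat > st.py <<'E'
from fit import *
import sys
q=np.load("q.npy")
def un3(X):
    d=np.array(X[:2])-q[:2];c,si=np.cos(q[2]),np.sin(q[2]);return np.array([c*d[0]+si*d[1],-si*d[0]+c*d[1],X[2]])
from scipy.spatial.transform import Rotation as Ro
def st(tgt=None):
    o=bot.observe();R=Ro.from_euler('xyz',o['tool_rot']).as_matrix()
    print("t",round(o['clock'],2),"unit mm",(un3(o['position'])*1000).round(1),"rpy",np.round(o['tool_rot'],3),"F",np.round(o['force'],2),"M",np.round(o['moment'],2),"w",round(o['grip_width'],4),"want yaw",round(np.pi/2+q[2],4))
    if tgt is not None:
        d=W(q,np.array(tgt)/1000)[0]-o['position'];print("tool mm",(R.T@d*1000).round(1),"rows25",(R.T@d/.025).round(2))
if __name__=="__main__": st([float(v) for v in sys.argv[1:]] or None)
E
python3 st.py 24 44 200
```

```text
clock: 1.75
position: [0.2756, 0.5609, 0.2313]
tool_rot: [-3.142, -0.0, 1.236]
force: [-0.7, 0.4, -0.3]
grip_width: -0.0002
t 1.75 unit mm [-438.9  514.6  231.3] rpy [-3.142 -0.     1.236] F [-0.66  0.43 -0.28] M [-0.03  0.01 -0.04] w -0.0002 want yaw 1.259
tool mm [-460.   473.5   31.3] rows25 [-18.4   18.94   1.25]
```

```bash
python3 -m handwheel '[[-0.97,1,0,0,0,-0.0035],[-0.97,1,0,0,0,0],[-0.97,1,0,0,0,0],[-0.97,1,0,0,0,0],[-0.97,1,0,0,0,0],[-0.97,1,0,0,0,0],[-0.97,1,0,0,0,0],[-0.97,1,0,0,0,0]]'
python3 -m handwheel '[[-0.97,1,0,0,0,0],[-0.97,1,0,0,0,0],[-0.97,1,0,0,0,0],[-0.97,1,0,0,0,0],[-0.97,1,0,0,0,0],[-0.97,1,0,0,0,0],[-0.97,1,0,0,0,0],[-0.97,1,0,0,0,0]]'
python3 st.py 24 44 200
```

```text
clock: 2.75
position: [0.4076, 0.3143, 0.2315]
tool_rot: [3.142, -0.0, 1.264]
force: [0.7, 0.3, -0.4]
grip_width: -0.0002
clock: 3.75
position: [0.5397, 0.0689, 0.2314]
tool_rot: [3.141, -0.0, 1.264]
force: [-0.3, 0.6, 0.4]
grip_width: -0.0001
t 3.75 unit mm [-36.6 127.4 231.4] rpy [ 3.141 -0.     1.264] F [-0.33  0.59  0.44] M [-0.03  0.   -0.01] w -0.0001 want yaw 1.259
tool mm [-83.7  60.1  31.4] rows25 [-3.35  2.41  1.26]
```

```bash
python3 -m handwheel '[[-0.85,0.6,0,0,0,0],[-0.85,0.6,0,0,0,0],[-0.85,0.6,0,0,0,0],[-0.8,0.6,0,0,0,0],[0,0,0,0,0,0]]'
cat > wr.py <<'E'
from st import *
n=sys.argv[1]
p=bot.grab_frame("wrist");pickle.dump(p,open(n+".pkl","wb"))
cv2.imwrite(f"pics/{n}.png",p["pixels"])
im=p["pixels"].copy()
for u in list(U)+[[0,.0805,.0665],[0,-.136,.077],[0,0,.054]]:
    try: cv2.drawMarker(im,tuple(int(v) for v in proj(p,W(q,u)[0]).round()),(0,0,255),0,8)
    except Exception as e: pass
cv2.imwrite(f"pics/{n}ov.png",im)
for th in ["pulley","key_post","unit"]:
    for r in bot.trace(p,th)[:2]: print(th,round(r["score"],2),r["point"],r["region"].sum())
st()
E
python3 wr.py w1
```

```text
clock: 4.38
position: [0.5714, -0.0299, 0.2314]
tool_rot: [3.141, 0.001, 1.262]
force: [-0.6, -0.1, -0.4]
grip_width: 0.0001
pulley 0.73 [284.7, 253.4] 23125
pulley 0.37 [308.8, 170.6] 30613
key_post 0.48 [314.3, 439.3] 50
unit 0.75 [304.5, 166.6] 31181
t 4.58 unit mm [ 22.6  45.5 231.3] rpy [-3.141 -0.     1.265] F [ 0.47  0.16 -0.23] M [0.04 0.02 0.  ] w -0.0001 want yaw 1.259
```

```bash
sleep 1
```

```text
(no output)
```

View pics/w1ov.png

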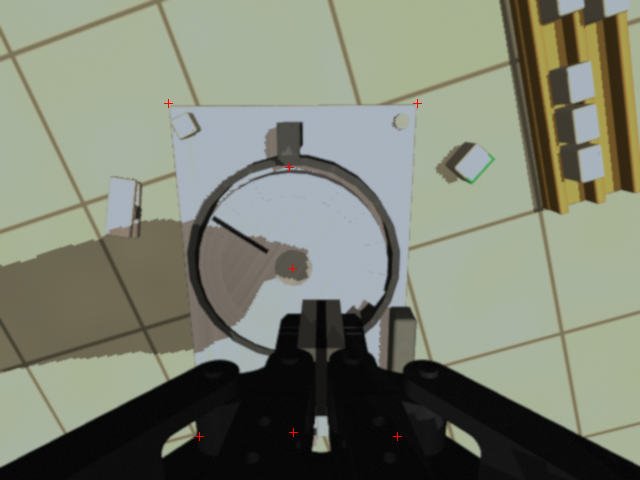

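```bash
cat > ang.py <<'E'
from st import *
# dark line on pulley: threshold within annulus r20..70 in rectified top view; args: pkl z
p=pickle.load(open(sys.argv[1]+".pkl","rb"));z=float(sys.argv[2]) if len(sys.argv)>2 else .054
g=cv2.cvtColor(p["pixels"],cv2.COLOR_BGR2GRAY).astype(np.float32)
ph=np.radians(np.arange(-100,100,.5));best=[]
rs=np.arange(26,66)/1000
v=[]
for a in ph:
    P=W(q,np.c_[-rs*np.sin(a),rs*np.cos(a),0*rs+z]);uv=np.array([proj(p,X) for X in P]).astype(np.float32)
    v.append(cv2.remap(g,uv[:,0].reshape(1,-1),uv[:,1].reshape(1,-1),1)[0])
v=np.array(v)
med=cv2.blur(v,(1,41))
d=cv2.blur(med-v,(1,5))   # darkness vs surroundings
sc=np.median(d,axis=1)
i=np.argsort(-sc)[:6];print("angle rad",[(round(float(ph[k]),3),round(float(sc[k]),1)) for k in i])
E
python3 ang.py w1; python3 ang.py w1 .048;python3 ang.py w1 .060;python3 st.py 24 44 64
```

```text
angle rad [(0.969, 87.8), (0.977, 85.4), (0.96, 80.0), (0.986, 74.7), (0.951, 65.1), (0.995, 59.8)]
angle rad [(1.004, 85.0), (1.012, 85.0), (0.995, 75.3), (1.021, 74.9), (1.03, 66.7), (0.986, 59.8)]
angle rad [(0.934, 85.2), (0.942, 78.1), (0.925, 76.2), (0.916, 65.7), (0.951, 64.5), (0.908, 60.7)]
t 4.58 unit mm [ 22.6  45.5 231.3] rpy [-3.141 -0.     1.265] F [ 0.47  0.16 -0.23] M [0.04 0.02 0.  ] w -0.0001 want yaw 1.259
tool mm [ -1.6   1.4 167.3] rows25 [-0.06  0.06  6.69]
```

```bash
python3 -m handwheel '[[-0.06,0.06,1,0,0,0],[0,0,1,0,0,0],[0,0,1,0,0,0],[0,0,1,0,0,0],[0,0,1,0,0,0],[0,0,1,0,0,0],[0,0,0.6,0,0,0],[0,0,0,0,0,0]]'; python3 st.py 24 44 54
```

```text
clock: 5.58
position: [0.5717, -0.0296, 0.0657]
tool_rot: [-3.14, 0.0, 1.265]
force: [-0.1, 0.3, 0.5]
grip_width: -0.0001
t 5.58 unit mm [24.  43.4 65.7] rpy [-3.14   0.     1.265] F [-0.14  0.28  0.52] M [ 0.03 -0.01  0.04] w -0.0001 want yaw 1.259
tool mm [ 0.6 -0.  11.7] rows25 [ 0.02 -0.    0.47]
```

Now creeping down in 2 mm steps, checking force.

```bash
python3 -m handwheel '[[0,0,0.08,0,0,0],[0,0,0.08,0,0,0],[0,0,0.08,0,0,0],[0,0,0,0,0,0]]'; python3 -m handwheel '[[0,0,0.08,0,0,0],[0,0,0,0,0,0]]'; 
```

```text
clock: 6.08
position: [0.5721, -0.0299, 0.0604]
tool_rot: [3.142, -0.0, 1.264]
force: [0.6, -0.3, -0.2]
grip_width: -0.0003
clock: 6.32
position: [0.5721, -0.03, 0.0582]
tool_rot: [-3.141, 0.0, 1.264]
force: [0.1, 0.1, -0.3]
grip_width: 0.0
```

```bash
python3 -m handwheel '[[0,0,0.08,0,0,0],[0,0,0,0,0,0]]'; python3 -m handwheel '[[0,0,0.08,0,0,0],[0,0,0,0,0,0]]'; 
```

```text
clock: 6.58
position: [0.572, -0.0299, 0.0561]
tool_rot: [-3.141, 0.0, 1.264]
force: [0.2, 0.1, 0.3]
grip_width: -0.0001
clock: 6.82
position: [0.572, -0.03, 0.0541]
tool_rot: [-3.141, 0.0, 1.264]
force: [-0.8, 0.1, 0.4]
grip_width: -0.0001
```

```bash
python3 -m handwheel '[[0,0,0.08,0,0,0],[0,0,0.04,0,0,0],[0,0,0,0,0,0]]'; python3 st.py
```

```text
clock: 7.2
position: [0.5721, -0.03, 0.0512]
tool_rot: [-3.141, 0.0, 1.264]
force: [-0.4, 0.0, -0.5]
grip_width: -0.0001
t 7.2 unit mm [24.5 43.2 51.2] rpy [-3.141  0.     1.264] F [-0.41  0.03 -0.53] M [ 0.01  0.01 -0.01] w -0.0001 want yaw 1.259
```

```bash
python3 -m handwheel '[[0,0,0.08,0,0,0],[0,0,0.04,0,0,0],[0,0,0,0,0,0]]'; python3 st.py
```

```text
clock: 7.58
position: [0.5723, -0.0299, 0.0484]
tool_rot: [3.141, -0.0, 1.264]
force: [0.4, 0.1, 4.2]
grip_width: 0.0
t 7.58 unit mm [24.7 43.3 48.4] rpy [ 3.141 -0.     1.264] F [0.41 0.06 4.24] M [ 0.11 -0.09 -0.03] w 0.0 want yaw 1.259
```

```bash
python3 -m handwheel '[[0,0,0.1,0,0,0],[0,0,0,0,0,0]]'; python3 st.py; python3 - <<'E'
import numpy as np
a0=-.518;r=.0498;P=lambda a:np.array([-r*np.sin(a),r*np.cos(a)])
s=np.linspace(a0,a0-.95,9)
for i in range(8):
    d=P(s[i+1])-P(s[i]);e=.0053 # tool x rotated
    print((np.array([d[1],d[0]])/.025).round(3))
E
```

```text
clock: 7.82
position: [0.5725, -0.0298, 0.046]
tool_rot: [3.141, -0.0, 1.264]
force: [-0.7, 1.7, 8.5]
grip_width: -0.0001
t 7.83 unit mm [24.9 43.4 46. ] rpy [ 3.141 -0.     1.264] F [-0.71  1.68  8.51] M [ 0.25  0.02 -0.02] w -0.0001 want yaw 1.259
[-0.129  0.198]
[-0.152  0.181]
[-0.172  0.162]
[-0.19   0.141]
[-0.205  0.117]
[-0.218  0.092]
[-0.227  0.066]
[-0.233  0.038]
```

```bash
python3 -m handwheel '[[0,0,0.03,0,0,0],[-0.13,0.2,0,0,0,0],[-0.15,0.18,0,0,0,0],[-0.17,0.16,0,0,0,0]]'; python3 wr.py w2; python3 ang.py w2 .046
```

```text
clock: 8.32
position: [0.5817, -0.0442, 0.0453]
tool_rot: [-3.141, -0.001, 1.265]
force: [-2.0, 4.7, 10.5]
grip_width: 0.0
pulley 0.93 [187.5, 301.2] 53174
unit 0.64 [251.4, 155.0] 91824
t 8.53 unit mm [38.4 32.1 45.4] rpy [ 3.141 -0.     1.264] F [-0.23  0.04 10.18] M [ 0.17  0.13 -0.06] w -0.0 want yaw 1.259
angle rad [(0.689, 79.2), (0.681, 79.2), (0.672, 78.2), (0.698, 77.1), (0.663, 70.5), (0.707, 68.3)]
```

```bash
sleep 1
```

```text
(no output)
```

View pics/w2.png

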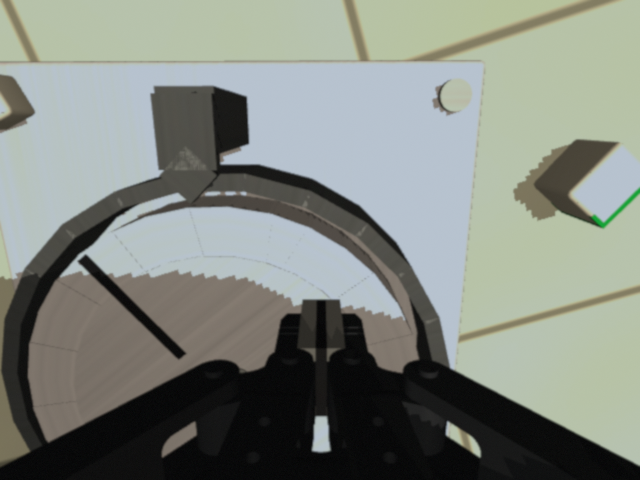

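```bash
python3 -m handwheel '[[-0.19,0.14,0,0,0,0],[-0.205,0.12,0,0,0,0],[-0.22,0.09,0,0,0,0],[-0.225,0.065,0,0,0,0],[-0.22,0.03,0,0,0,0],[0,0,0,0,0,0]]'; python3 wr.py w3; python3 ang.py w3 .046;python3 ang.py w3 .048
```

```text
clock: 9.28
position: [0.5847, -0.0734, 0.0455]
tool_rot: [3.141, -0.001, 1.264]
force: [1.1, 1.3, 9.3]
grip_width: 0.0002
pulley 0.57 [162.9, 266.9] 85002
unit 0.63 [279.7, 85.0] 82191
t 9.47 unit mm [49.9  5.7 45.5] rpy [ 3.14  -0.     1.264] F [-0.06  0.63  9.6 ] M [ 0.17 -0.06  0.03] w -0.0 want yaw 1.259
angle rad [(0.183, 121.9), (0.192, 121.7), (0.201, 118.9), (0.175, 115.2), (0.166, 103.0), (0.209, 102.3)]
angle rad [(0.175, 122.3), (0.166, 121.1), (0.183, 117.1), (0.157, 112.4), (0.148, 103.4), (0.192, 99.8)]
```

```bash
sleep 1
```

```text
(no output)
```

View pics/w3ov.png

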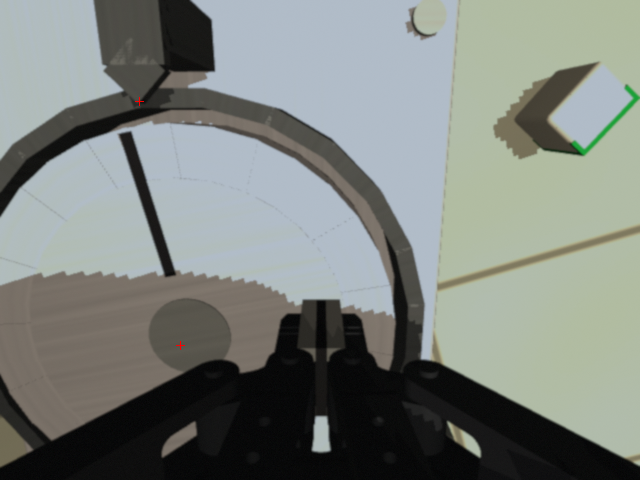

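```bash
python3 - <<'E'
from st import *
p=pickle.load(open("w3.pkl","rb"))
for z in (.044,.046,.048): print(proj(p,W(q,[0,0,z])[0]))
for uv in [(126,133),(170,275),(190,335)]: print((un3(ray(p,uv,.046))*1000).round(1))
print((un3(ray(p,(142,104),.0665))*1000).round(1))
E
```

```text
[188.6120811  331.53543862]
[186.99752681 334.13236474]
[185.34311553 336.79339874]
[-13.5  71.4  46. ]
[-4.  23.1 46. ]
[ 1.1 -0.3 46. ]
[ 0.8 79.6 66.5]
```

```bash
python3 -c "
import numpy as np;q=np.load('q.npy');q[0]+=.001*np.cos(q[2]);q[1]+=.001*np.sin(q[2]);np.save('q.npy',q);print(q)"
python3 -m handwheel '[[-0.22,0.01,0,0,0,0],[-0.2,-0.01,0,0,0,0],[0,0,0,0,0,0]]'; python3 wr.py w4; python3 ang.py w4 .046
```

```text
[ 0.53644862 -0.0638142  -0.31178786]
clock: 9.85
position: [0.5816, -0.0834, 0.0456]
tool_rot: [3.14, -0.001, 1.264]
force: [0.1, 1.5, 9.7]
grip_width: -0.0002
pulley 0.62 [167.6, 250.3] 96909
t 10.05 unit mm [48.9 -4.8 45.5] rpy [ 3.14  -0.     1.264] F [0.71 1.18 9.43] M [ 0.24 -0.13  0.01] w -0.0001 want yaw 1.259
angle rad [(0.044, 118.4), (0.035, 118.2), (0.052, 114.6), (0.026, 113.0), (0.061, 102.9), (0.017, 98.8)]
```

```bash
sleep 1
```

```text
(no output)
```

View pics/w4ov.png

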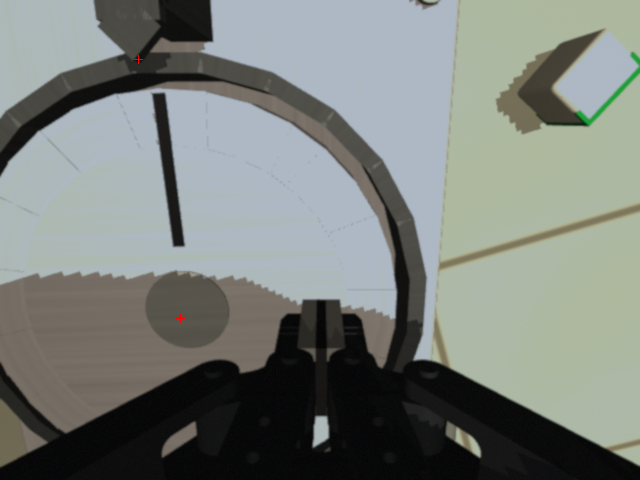

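```bash

python3 -m handwheel '[[-0.1,-0.01,0,0,0,0],[0,0,0,0,0,0]]'; python3 wr.py w5; python3 ang.py w5 .046
python3 - <<'E'
from st import *
p=pickle.load(open("w5.pkl","rb"))
print(proj(p,W(q,[0,0,.046])[0]),proj(p,W(q,[0,.0805,.0665])[0]))
E
```

```text
clock: 10.3
position: [0.5807, -0.0853, 0.0455]
tool_rot: [3.14, -0.001, 1.264]
force: [0.8, 2.6, 9.2]
grip_width: -0.0001
unit 0.67 [311.0, 71.2] 68184
t 10.5 unit mm [48.7 -6.9 45.5] rpy [ 3.140e+00 -1.000e-03  1.264e+00] F [1.18 2.68 8.81] M [ 0.67 -0.24 -0.05] w -0.0 want yaw 1.259
angle rad [(0.009, 116.9), (0.0, 116.8), (0.017, 114.0), (-0.009, 110.8), (0.026, 102.5), (-0.017, 97.0)]
[187.25729447 302.52675186] [137.77873618  49.57887232]
```

```bash
sleep 1
```

```text
(no output)
```

View pics/w5.png

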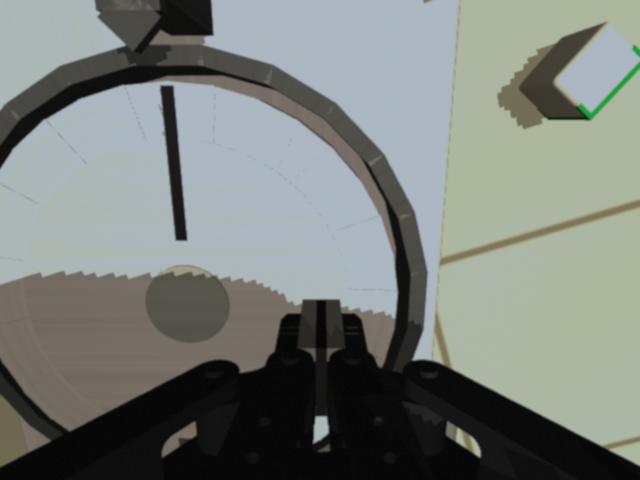

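```bash

python3 -m handwheel '[[0,0,-0.5,0,0,0],[0,0,-1,0,0,0],[0,0,-1,0,0,0],[-1,-0.3,-1,0,0,0],[-1,-0.3,0,0,0,0],[-1,-0.3,0,0,0,0],[-1,-0.3,0,0,0,0],[-1,-0.3,0,0,0,0]]'
python3 -m handwheel '[[-1,-0.2,0,0,0,0],[-1,-0.2,0,0,0,0],[-0.9,0,0,0,0,0.0],[0,0,0,0,0,0]]'; python3 wr.py w6; python3 ang.py w6 .05; python3 st.py 0 -205 53
```

```text
clock: 11.5
position: [0.5057, -0.1943, 0.133]
tool_rot: [-3.141, 0.0, 1.264]
force: [0.5, 0.7, -0.5]
grip_width: 0.0
clock: 12.0
position: [0.4741, -0.2612, 0.133]
tool_rot: [-3.142, 0.001, 1.261]
force: [1.1, 0.5, -0.1]
grip_width: 0.0003
key_post 0.71 [320.4, 132.0] 5738
key_post 0.6 [62.8, 316.9] 9218
unit 0.79 [344.0, 96.7] 72134
unit 0.36 [320.8, 133.2] 5769
t 12.2 unit mm [   1.7 -204.4  132.7] rpy [-3.141 -0.     1.265] F [-0.23  0.09  0.16] M [0.01 0.   0.03] w -0.0001 want yaw 1.259
angle rad [(-1.745, 0.0), (-1.737, 0.0), (-1.728, 0.0), (-1.719, 0.0), (-1.71, 0.0), (-1.702, 0.0)]
t 12.2 unit mm [   1.7 -204.4  132.7] rpy [-3.141 -0.     1.265] F [-0.23  0.09  0.16] M [0.01 0.   0.03] w -0.0001 want yaw 1.259
tool mm [-0.6 -1.7 79.7] rows25 [-0.02 -0.07  3.19]
```

```bash
sleep 1
```

```text
(no output)
```

View pics/w6ov.png

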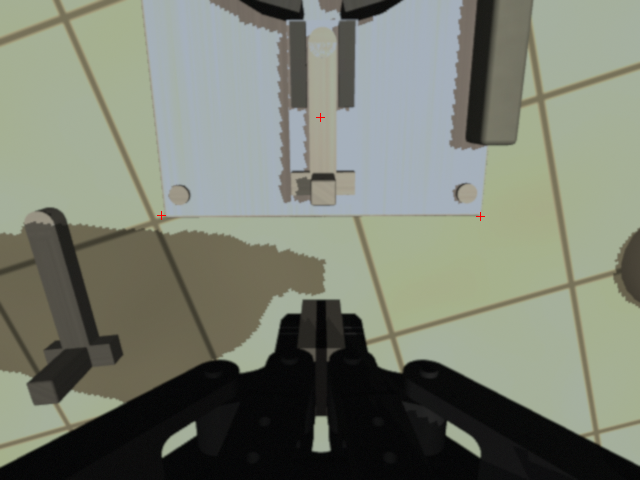

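```bash
python3 - <<'E'
from st import *
p=pickle.load(open("w6.pkl","rb"))
print("post top ctr",(un3(ray(p,(323,191),.077))*1000).round(1),"tip",(un3(ray(p,(321,31),.047))*1000).round(1))
for n in("scene","top"):
    p=bot.grab_frame(n);pickle.dump(p,open(n+"1.pkl","wb"))
    x0,y0=(260,170) if n=="top" else (170,180)
    im=p["pixels"]
    cv2.imwrite(f"pics/{n}1.png",cv2.resize(im[y0:y0+150,x0:x0+200],None,fx=4,fy=4,interpolation=cv2.INTER_CUBIC))
E
python3 ang.py scene1 .05;python3 ang.py top1 .05; python3 ang.py scene0 .05;python3 ang.py top0 .05
```

```text
post top ctr [   1.4 -169.    77. ] tip [  0.3 -96.1  47. ]
angle rad [(0.061, 33.8), (0.07, 32.7), (0.052, 31.7), (0.044, 30.4), (0.079, 29.8), (0.035, 28.8)]
angle rad [(0.035, 62.7), (0.026, 62.4), (0.017, 60.8), (0.044, 58.4), (0.009, 57.1), (0.052, 52.0)]
angle rad [(1.038, 35.4), (1.03, 35.0), (1.047, 33.8), (1.021, 33.5), (1.012, 31.0), (1.056, 29.5)]
angle rad [(0.995, 56.9), (0.986, 56.3), (1.004, 54.8), (0.977, 52.9), (1.012, 49.6), (0.969, 46.7)]
```

```bash
sleep 1
```

```text
(no output)
```

View pics/scene1.png

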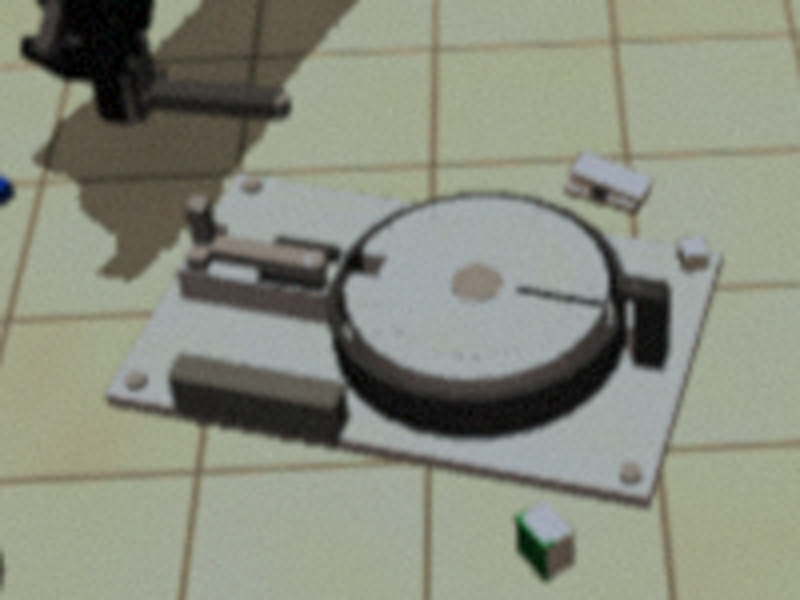

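View pics/top1.png

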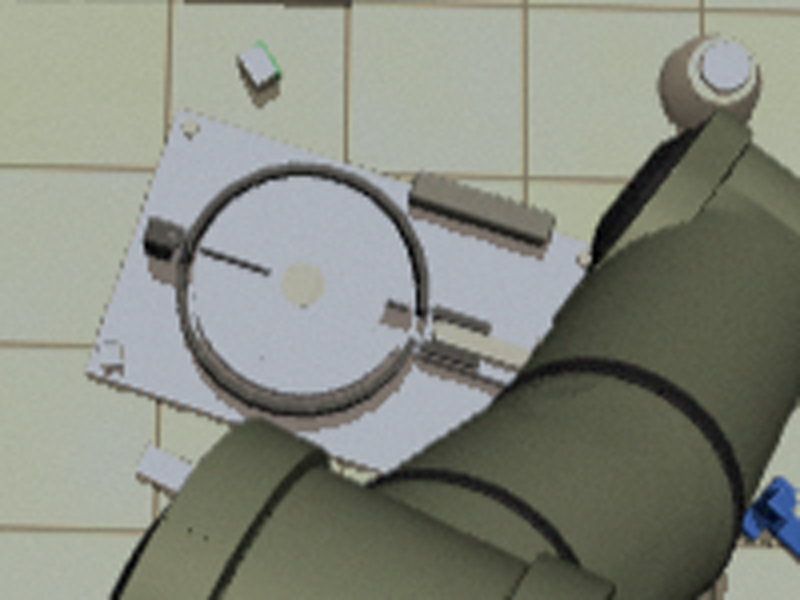

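```bash

python3 -m handwheel '[[1,-0.07,-1,0,0,0],[1,0,-1,0,0,0],[1,0,-1,0,0,0],[1,0,-1,0,0,0],[0,0,0,0,0,0]]'
python3 wr.py w7; python3 ang.py w7 .05
```

```text
clock: 12.92
position: [0.505, -0.1618, 0.2339]
tool_rot: [3.139, -0.001, 1.268]
force: [-0.4, -1.0, -0.2]
grip_width: 0.0002
pulley 0.8 [322.4, 79.4] 31506
key_post 0.59 [321.7, 261.4] 2135
key_post 0.57 [140.5, 347.0] 2771
t 13.12 unit mm [  -1.  -105.9  231.9] rpy [-3.141  0.     1.263] F [ 0.58 -0.09 -0.67] M [-0.05  0.02 -0.01] w 0.0 want yaw 1.259
angle rad [(0.017, 43.2), (0.009, 43.0), (0.026, 42.9), (0.035, 42.3), (0.0, 41.9), (-0.009, 40.7)]
```

```bash
sleep 1
```

```text
(no output)
```

View pics/w7ov.png

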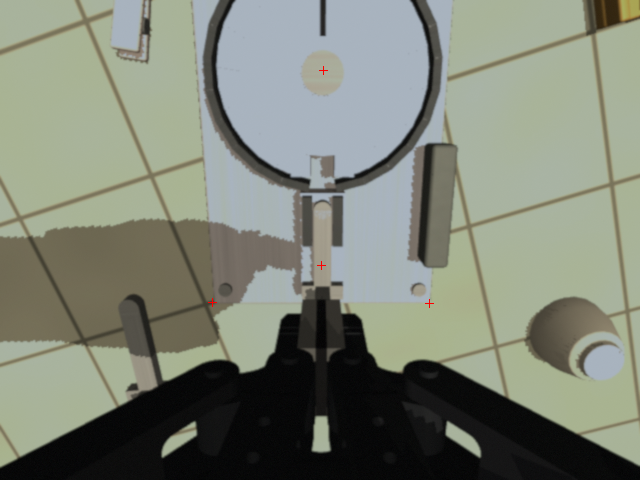

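```bash

python3 -m handwheel '[[-1,0,0,0,0,0],[-1,0,0.5,0,0,0],[-1,0.07,1,0,0,0],[-1,0,1,0,0,0],[-0.05,0,1,0,0,-0.0005],[0,0,1,0,0,0],[0,0,1,0,0,0],[0,0,1,0,0,0]]'
python3 st.py 1 -205 53
```

```text
clock: 14.12
position: [0.4738, -0.2614, 0.0685]
tool_rot: [-3.14, 0.0, 1.266]
force: [0.5, -0.8, -0.0]
grip_width: -0.0001
t 14.12 unit mm [   1.  -207.3   68.5] rpy [-3.14   0.     1.266] F [ 0.48 -0.84 -0.02] M [-0.02 -0.06  0.03] w -0.0001 want yaw 1.259
tool mm [ 2.3  0.  15.5] rows25 [0.09 0.   0.62]
```

```bash

python3 -m handwheel '[[0,0,0.6,0,0,0],[0.3,0,0,0,0,-0.001],[0.3,0,0,0,0,0],[0,0,0,0,0,0]]'; python3 wr.py w8
```

```text
clock: 14.62
position: [0.4799, -0.2457, 0.0558]
tool_rot: [3.14, -0.0, 1.275]
force: [-0.5, 0.3, 0.9]
grip_width: -0.0003
key_post 0.76 [11.2, 426.9] 2671
key_post 0.71 [322.3, 193.6] 12877
unit 0.87 [363.1, 126.5] 133710
t 14.82 unit mm [   1.7 -191.5   55.4] rpy [3.141 0.    1.274] F [-0.21  0.47  0.02] M [ 0.01 -0.01 -0.03] w -0.0003 want yaw 1.259
```

```bash
sleep 1
```

```text
(no output)
```

View pics/w8.png

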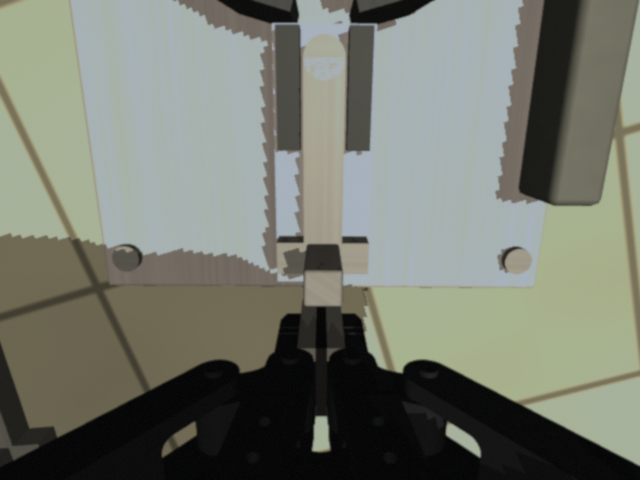

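```bash

python3 -m handwheel '[[0,0,0.1,0,0,0.0025],[0.15,-0.02,0,0,0,0],[0.15,0,0,0,0,0],[0.15,0,0,0,0,0],[0.15,0,0,0,0,0],[0.15,0,0,0,0,0],[0,0,0,0,0,0]]'; python3 wr.py w9
```

```text
clock: 15.7
position: [0.4846, -0.2282, 0.0526]
tool_rot: [-3.142, -0.0, 1.258]
force: [0.1, -0.0, -0.5]
grip_width: -0.0
key_post 0.97 [323.0, 211.1] 13186
key_post 0.96 [11.6, 426.5] 1703
unit 0.81 [365.7, 147.2] 147641
t 15.9 unit mm [   1.1 -172.8   52.6] rpy [3.142 0.    1.258] F [ 0.61 -0.1  -0.13] M [ 0.05  0.03 -0.01] w -0.0003 want yaw 1.259
```

```bash
sleep 1
```

```text
(no output)
```

View pics/w9.png

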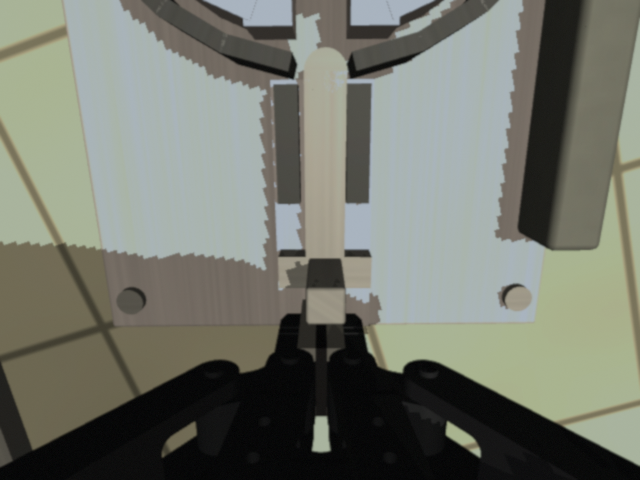

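```bash

python3 -m handwheel '[[0.12,0,0,0,0,0],[0.12,0,0,0,0,0],[0.12,0,0,0,0,0],[0.12,0,0,0,0,0],[0.08,0,0,0,0,0],[0,0,0,0,0,0]]'; python3 wr.py w10
```

```text
clock: 16.65
position: [0.4889, -0.2149, 0.0525]
tool_rot: [-3.141, -0.0, 1.258]
force: [0.7, 0.3, -0.0]
grip_width: -0.0003
pulley 0.74 [315.3, 28.9] 17530
key_post 0.72 [323.2, 213.1] 13390
key_post 0.65 [9.6, 432.3] 1489
unit 0.83 [376.2, 169.3] 146848
t 16.85 unit mm [   1.  -158.6   52.5] rpy [-3.141 -0.     1.258] F [-0.24 -0.73 -0.28] M [-0.02 -0.02  0.04] w -0.0 want yaw 1.259
```

```bash
sleep 1
```

```text
(no output)
```

View pics/w10.png

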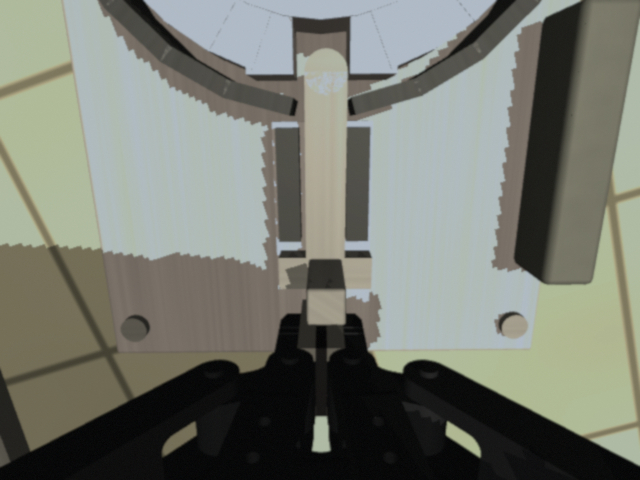

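```bash

python3 -m handwheel '[[0.08,0,0,0,0,0],[0.06,0,0,0,0,0],[0.03,0,0,0,0,0],[0,0,0,0,0,0]]'; python3 st.py
```

```text
clock: 17.35
position: [0.4901, -0.211, 0.0526]
tool_rot: [-3.142, -0.0, 1.258]
force: [0.2, 0.6, -0.8]
grip_width: -0.0
t 17.35 unit mm [   1.1 -154.3   52.6] rpy [-3.142 -0.     1.258] F [ 0.2   0.58 -0.81] M [-0.05 -0.02  0.03] w -0.0 want yaw 1.259
```

```bash

python3 -m handwheel '[[0.03,0,0,0,0,0],[0,0,0,0,0,0]]'; python3 -m handwheel '[[0.03,0,0,0,0,0],[0,0,0,0,0,0]]';python3 wr.py w11
```

```text
clock: 17.6
position: [0.4903, -0.2104, 0.0526]
tool_rot: [3.142, 0.0, 1.258]
force: [-0.6, 0.1, 0.1]
grip_width: 0.0004
clock: 17.85
position: [0.4906, -0.2097, 0.0526]
tool_rot: [3.142, -0.0, 1.258]
force: [0.5, -1.7, -0.1]
grip_width: 0.0001
pulley 0.87 [317.4, 35.0] 23947
key_post 0.83 [324.1, 208.2] 12974
key_post 0.7 [10.0, 433.1] 1408
unit 0.79 [378.1, 184.1] 143281
t 18.05 unit mm [   1.1 -152.9   52.6] rpy [-3.142 -0.     1.258] F [ 0.23 -0.06 -0.36] M [-0.03 -0.05 -0.01] w 0.0002 want yaw 1.259
```

```bash
sleep 1
```

```text
(no output)
```

View pics/w11.png

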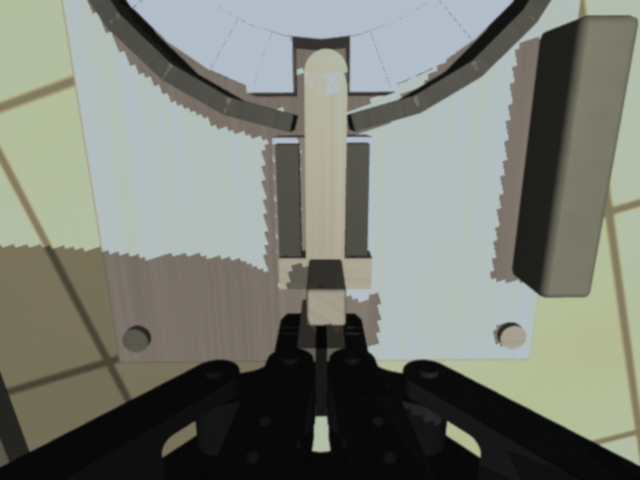

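```bash

python3 -m handwheel '[[0.03,0,0,0,0,0],[0,0,0,0,0,0]]'; python3 -m handwheel '[[0.03,0,0,0,0,0],[0,0,0,0,0,0]]';python3 st.py
```

```text
clock: 18.3
position: [0.4907, -0.2094, 0.0526]
tool_rot: [3.141, 0.0, 1.258]
force: [-2.3, -4.1, 0.6]
grip_width: 0.0001
clock: 18.55
position: [0.4907, -0.2093, 0.0527]
tool_rot: [3.141, 0.001, 1.257]
force: [-3.3, -8.2, 1.3]
grip_width: -0.0003
t 18.55 unit mm [   1.1 -152.5   52.7] rpy [3.141e+00 1.000e-03 1.257e+00] F [-3.29 -8.25  1.29] M [-1.65  0.64 -0.04] w -0.0003 want yaw 1.259
```

Hard stop reached (about 9 N, home). Back off, lift and check.

```bash

python3 -m handwheel '[[-0.1,0,0,0,0,0],[-0.5,0,0,0,0,0],[-1,0,0,0,0,0],[-0.5,0,-1,0,0,0],[0,0,-1,0,0,0],[0,0,-1,0,0,0],[0,0,-1,0,0,0],[1,0,-1,0,0,0]]'; python3 -m handwheel '[[1,0,-1,0,0,0],[1,0,-0.2,0,0,0],[1,0,0,0,0,0],[1,0,0,0,0,0],[0.6,0,0,0,0,0],[0,0,0,0,0,0]]'; python3 wr.py w12; python3 ang.py w12 .05; python3 - <<'E'
from st import *
p=bot.grab_frame("scene")
cv2.imwrite("pics/scene2.png",cv2.resize(p["pixels"][180:330,170:370],None,fx=4,fy=4,interpolation=cv2.INTER_CUBIC))
E
```

```text
clock: 19.55
position: [0.4818, -0.2362, 0.1785]
tool_rot: [3.141, 0.001, 1.255]
force: [1.2, 0.7, 1.3]
grip_width: 0.0001
clock: 20.3
position: [0.5181, -0.1248, 0.2075]
tool_rot: [-3.141, 0.0, 1.259]
force: [-0.6, -0.5, 0.5]
grip_width: -0.0002
pulley 0.59 [319.0, 122.6] 39719
pulley 0.57 [621.7, 31.1] 2754
key_post 0.67 [321.9, 258.6] 1577
key_post 0.66 [130.6, 377.2] 1548
unit 0.77 [341.7, 233.2] 45928
unit 0.71 [590.0, 392.1] 6561
t 20.5 unit mm [  1.2 -65.1 207.6] rpy [3.142 0.    1.256] F [ 0.78  0.42 -0.84] M [-0.   -0.05  0.07] w 0.0003 want yaw 1.259
angle rad [(0.009, 107.9), (0.017, 103.3), (0.0, 102.6), (0.026, 91.1), (-0.009, 89.3), (0.035, 80.4)]
```

```bash
sleep 1
```

```text
(no output)
```

View pics/w12ov.png

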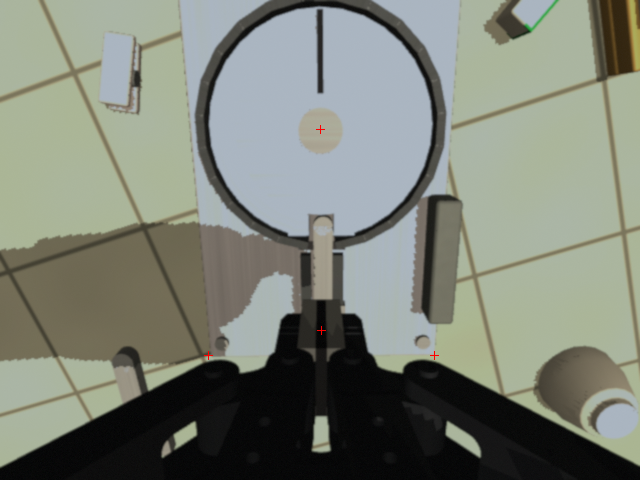

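View pics/scene2.png

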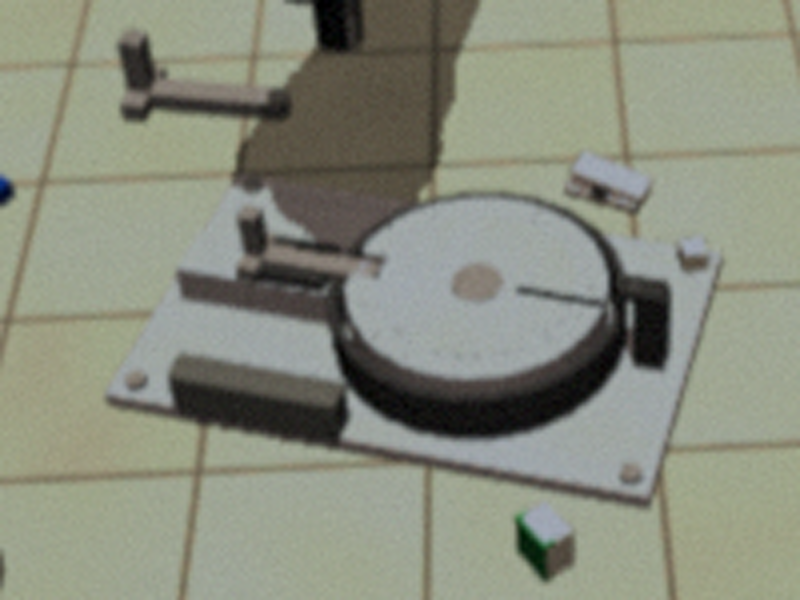

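```bash
python3 -c "
from workcell import bot
print(bot.job_done())"
```

```text
the job is handed in; nothing more can be done
None
```

I turned the pulley to its pointer, slid the key fully home, backed the arm clear and handed the job in at about 20.5 s of the 54 s allowed. No verdict is reported.

- **Pulley:** I pressed the shut fingertips on the top face at about 50 mm radius with 9 to 10.5 N. They turned it from about 0.99 rad to the pointer. The highest total force I read was about 12 N, against the 17 N limit, but I read it only at the end of each move.
- **Key:** I used the key already lying in the bed and left the blue one and the larger one on the counter alone. Pushing its post from behind, I felt a firm stop at about 9 N, with the fingers where the home position predicts.
- **Last checks:**
  - The wrist camera showed the line at about 0.01 rad.
  - The key sits flat and upright with its bar in the notch, and the robot touches nothing.
  - The clip, tile and die are where they started. I did not recheck the other bystanders at the end, and the arm did not go near them.
- **Disagreement:** Just after the turn, the fixed cameras read more than the wrist camera: 0.035 rad (top) and 0.06 rad (scene), the latter right at the limit. I put this down to their roughly 2 mm calibration error, because they also read high on the starting angle. I trusted the wrist camera, and the key went into the notch without resistance.

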